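# Find the socket that fits the recessed hub nut

## Robot

A 7-joint arm with a two-finger parallel gripper is mounted at the origin on the work surface. World frame = base frame: x ahead of the robot, y to its left, z up, the work surface at z = 0. Lengths are in m, angles in degrees, forces in N, time in s.
With the tool pointing down it reaches from about 0.35 to 0.9 m from the base axis. Payload 7.2 kg.
Tool frame: the origin (TCP) lies at the very end of the fingers, on their centre line; the grasp point (between the pads) lies 19 mm behind it; z points along the fingers, y is the line along which they close (so a half turn about z gives the same grasp; the last joint's range is limited). The gripper opens to 85 mm and grips with 20 to 120 N. Pads are 22 mm wide; open, the fingers measure 114 mm over their backs; the gripper's body (76 mm by 85 mm) begins 54 mm behind the grasp point. The pads swing forward as they close: fully open they stand 13 mm farther back than shut.
Start: joints at [-72.376, 23.554, -0.728, 91.456, 0.321, 64.991, -4.71], TCP at [0.229, 0.581, 0.231] pointing down, gripper open.
Joint ranges: [-169.25, 169.25], [-16.82, 113.86], [-84.01, 82.57], [7.8, 145.47], [-59.2, 239.2], [7.22, 106.19], [-163.78, 163.78]. Speed limits (degrees/s): [136.94, 136.94, 172.46, 172.46, 180, 180, 180].

## Interface

Orientations are given as [roll, pitch, yaw] about the fixed x, y, z axes, in that order (R = Rz(yaw) Ry(pitch) Rx(roll)).
In Python, from workcell import manip gives the robot as it stands.
- The arm moves only by the shell command python3 -m jog 'ROWS' [FORCE]. ROWS is JSON, a list that holds one entry, the list of rows, each a list of 7 numbers: the gripper's target within -1 to 1 (shut at 1, half-way at 0, fully open at -1), then the shift along the tool's x, y, z in m, then the turn, a rotation vector about the tool's x, y, z in rad. A call has 1 to 8 rows; each row is the pose to reach, as a shift and turn from the pose commanded when the call began, along the tool's axes at that moment; what a row does not reach only later rows make up. A row lasts 1/10 s, in which the tool goes at most 50 mm and 8.59 degrees, less where a joint would pass 70% of its speed; a pose out of reach is approached as far as the arm can. A call with a gripper value outside its range is refused whole. The fingers move at their own pace and stop on an object; FORCE is the grip in N (left out, the last holds). Time passes only in rows, so rows that repeat a pose let the fingers close. It gives the time, the measured TCP pose, the force, the opening and the grip force at its end, in the units of the state.
- manip.get_state(): the state, without advancing time (a new reading comes with each control period).
- manip.get_image(name): name is "side" or "top" or "wrist"; returns the picture (400x640x3 uint8, blue, green, red); there is no depth.
- manip.camera_model(name): a dict with "intrinsics" (3x3 intrinsics, pixels), "pose" (4x4, takes a point from camera to world coordinates); the wrist camera has in their place "T_tool_cam" (4x4, takes a point from camera to tool coordinates, whose origin is the TCP and whose axes are the flange's). Camera axes: x right, y up, looking along -z (the intrinsics and any distortion apply to the point x, -y, -z); pixel columns grow to the right and rows downward; lengths in m; the calibration is good to about 2 mm. A picture is of the moment at which its call begins: read the wrist's pose just before it. camera_model takes no time and is no camera call.
- manip.hand_in(): hands the job in; it is judged then, once.
The state is a dict: "t": time; "joint_positions": joint angles; "joint_vel": joint speeds; "joint_efforts": joint torques, N m; "ee_pos": TCP position; "ee_rot": TCP orientation; "contact_force": force on the tool from outside, world axes, zero at the start; "wrist_torque": the same for the moment, N m; "gripper_width": finger opening in m; "grip_force": force on a finger pad.
Only numpy, scipy, OpenCV 4.12 (cv2) and the standard library are available. Lean on these libraries where they do the work, as an engineer would, in place of code of your own. Each camera call takes 0.05 s, during which the arm holds its last target. There are 200 camera calls.

## Task

One of the three sockets hanging on the wooden pegs fits the hex nut in the hub that lies in the plywood cradle: lift sockets up off their pegs and try them on the nut until you have the one that goes fully down over it, and hang any that does not fit back on the peg it came from. Finish while still gripping the right socket, upright and pushed fully home on the nut; do not let it go. Leave the tape, spray can, glue bottle and hammer where they are.

Things in the scene. Friction and masses are not known exactly. Their poses are not given: they have to be found in the camera images.
- socket_small: Small steel socket, 88 mm tall. 0-36 mm: hexagonal tube, inside 21 mm across flats, mouth open 30 mm deep from below; outside 26 mm across flats, 29.4 over corners. 40-88 mm: square shank 20 x 20 mm to grip. Origin: centre of the mouth's lower edge, z up; x, y square to the shank; two hexagon flats face +x and -x. Hangs mouth down on a drawn peg, origin 45 mm above the bench. 0.1-0.35 kg.
- socket_medium: Medium steel socket, 88 mm tall. 0-36 mm: hexagonal tube, inside 28 mm across flats, mouth open 30 mm deep from below; outside 33 mm across flats, 37.5 over corners. 40-88 mm: square shank 20 x 20 mm to grip. Origin: centre of the mouth's lower edge, z up; x, y square to the shank; two hexagon flats face +x and -x. Hangs mouth down on a drawn peg, origin 45 mm above the bench. 0.1-0.35 kg.
- socket_large: Large steel socket, 88 mm tall. 0-36 mm: hexagonal tube, inside 35 mm across flats, mouth open 30 mm deep from below; outside 40 mm across flats, 45.6 over corners. 40-88 mm: square shank 20 x 20 mm to grip. Origin: centre of the mouth's lower edge, z up; x, y square to the shank; two hexagon flats face +x and -x. Hangs mouth down on a drawn peg, origin 45 mm above the bench. 0.1-0.35 kg.
- rack: Fixed wooden rack, base 80 x 250 x 20 mm on the bench, origin centre of its underside; three upright round pegs of 16 mm diameter along its y axis at -80, 0 and +80 mm, tops 75 mm above the bench. A hung socket rests with its ceiling on the peg's top; the peg reaches 30 mm into it.
- cradle: Fixed plywood board 170 x 170 x 12 mm, square to the bench, with four stop blocks (tops 28 mm above the bench) round the fixed aluminium hub to be worked on (flange 110 mm, boss 64 mm diameter). Origin: centre of the underside, on the hub's axis. Two hubs of the other sizes at the back of the bench play no part.
- seat (a point): Centre of the hub's recess floor, 40 mm above the bench, on the nut's axis straight above the cradle's origin. Nut: 18 mm high from here (top 2 mm stepped in 1 mm all round), stud end 11 mm diameter up to 23 mm; two flats face world +x and -x. The right socket goes down until its mouth rests on this floor, origin at this point; the nut stops one too small 18 mm higher.
- rim (a point): Centre of the hub's rim circle, 12 mm above the recess floor; a socket too large for the round recess stops with its mouth on this rim. Which hub lies here is drawn and not told: nut 19 mm across flats in a recess of 33 mm diameter (small socket), 26 mm in 41 mm (medium), or 33 mm in 49 mm (large).
- tape: Roll of grey tape lying flat, 104 mm diameter, 48 mm high; origin centre of its underside. Bystander.
- spray_can: Spray can, 54 mm diameter, 150 mm high, standing; origin centre of its underside. Bystander.
- glue_bottle: White glue bottle, 60 mm diameter, 140 mm high, standing; origin centre of its underside. Bystander.
- hammer: Hammer lying flat on the bench, handle along its x axis. Bystander.
Mind the look-alikes: they are no part of the job. What is shaped like the socket_medium but pink is not meant. Leave any orange look-alike of the socket_large alone.

How it is judged:
By the outcome, as a careful person would: the job done as asked, in the order asked, and still so for the second after the job is handed in, while the arm keeps its last pose, push and grip.
It also fails if it takes over 69 s, if anything falls off the work surface, if the arm or the gripper's body presses on something with over 40 N, if the wrist force passes 120 N, or if a joint passes its speed limit or range.

## Working session

There is one attempt and no reset: what is moved stays moved. The work goes in short steps, Python scripts to look and compute and a shell command to move; the robot and the scene stay as the last step left them, time stands still between calls to the robot, and variables do not carry over. Pictures are saved under pics/ and viewed, at most 10 in all, crops included, and the job is handed in when it is done.

```bash
mkdir -p pics; ls
python3 - <<'E'
from workcell import manip
import cv2,numpy as np
s=manip.get_state();print(s)
for n in ("top","side"):
    im=manip.get_image(n);cv2.imwrite(f"pics/{n}0.png",im)
    m=manip.camera_model(n);print(n,{k:np.round(v,4).tolist() if not isinstance(v,str) else v for k,v in m.items()})
print(manip.camera_model("wrist"))
E
```

```text
pics
{'t': 0.0, 'joint_positions': array([-72.37619295,  23.6018029 ,  -0.72902132,  91.50515235,
         0.32354644,  64.99008927,  -4.70922282]), 'joint_vel': array([-0.01877205, -0.07976793,  0.00616857,  0.04119912,  0.01399067,
       -0.00588719,  0.12400051]), 'joint_efforts': array([-9.43996783e-04, -6.00625849e+01,  6.81505837e-01, -2.99403173e+01,
        1.38323614e-02,  1.05649445e-02,  5.90722266e-05]), 'ee_pos': array([0.22924302, 0.58089669, 0.23042572]), 'ee_rot': array([-1.79905417e+02,  8.89936688e-03,  1.58472296e+02]), 'contact_force': array([-1.28011675, -0.98268928,  0.3422739 ]), 'wrist_torque': array([ 0.02599388, -0.00689669, -0.02046138]), 'grip_force': 0.0, 'gripper_width': 0.08532091746682556}
top {'intrinsics': [[408.8125, 0.0, 319.6254], [0.0, 408.8125, 204.1475], [0.0, 0.0, 1.0]], 'pose': [[-0.0019, 0.9932, -0.1165, 0.4271], [-0.9999, -0.0037, -0.0154, -0.0752], [-0.0157, 0.1165, 0.9931, 1.0732], [0.0, 0.0, 0.0, 1.0]]}
side {'intrinsics': [[439.9955, 0.0, 311.5229], [0.0, 439.9955, 186.5715], [0.0, 0.0, 1.0]], 'pose': [[-0.9943, 0.0836, -0.0665, 0.46], [-0.1043, -0.6247, 0.7739, 0.9837], [0.0231, 0.7764, 0.6298, 0.9086], [0.0, 0.0, 0.0, 1.0]]}
{'intrinsics': array([[353.22706473,   0.        , 316.5709877 ],
       [  0.        , 353.22706473, 198.03339055],
       [  0.        ,   0.        ,   1.        ]]), 'T_tool_cam': array([[ 4.26074083e-04,  9.45706109e-01,  3.25022728e-01,
         8.41195379e-02],
       [ 9.99999506e-01, -6.94969051e-04,  7.11219815e-04,
        -8.47114009e-04],
       [ 8.98485661e-04,  3.25022264e-01, -9.45705938e-01,
        -1.42527450e-01],
       [ 0.00000000e+00,  0.00000000e+00,  0.00000000e+00,
         1.00000000e+00]])}
```

View pics/top0.png

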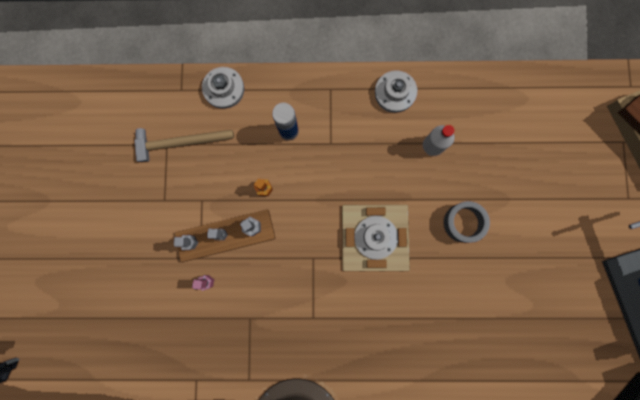

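View pics/side0.png

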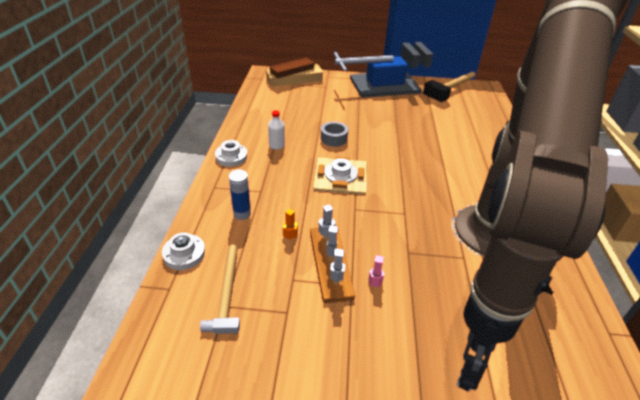

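Top view: rack (225,236) with three grey sockets at about (185,243), (216,235) and (250,227); cradle with hub (376,237). Look-alikes are pink (203,283) and orange (263,187), both standing off the rack, so I leave them. The two spare hubs are at (222,86) and (397,90). I'll crop closer to check.

```bash
cat > h.py <<'E'
import numpy as np,cv2
from workcell import manip
from scipy.spatial.transform import Rotation as R
def cam(n,s=None):
    m=manip.camera_model(n);K=np.array(m["intrinsics"])
    if n=="wrist":
        T=np.eye(4);T[:3,:3]=R.from_euler("xyz",s["ee_rot"],degrees=True).as_matrix();T[:3,3]=s["ee_pos"]
        return K,T@np.array(m["T_tool_cam"])
    return K,np.array(m["pose"])
def p2w(n,u,v,z,s=None):
    K,T=cam(n,s);d=np.linalg.inv(K)@[u,v,1];d=T[:3,:3]@(d*[1,-1,-1]);o=T[:3,3]
    return o+d*(z-o[2])/d[2]
def w2p(n,p,s=None):
    K,T=cam(n,s);c=T[:3,:3].T@(np.array(p)-T[:3,3]);q=K@(c*[1,-1,-1]);return q[:2]/q[2]
E
python3 - <<'E'
import cv2,numpy as np
from h import *
im=cv2.imread("pics/top0.png")
a=cv2.resize(im[200:300,165:285],None,fx=6,fy=6,interpolation=cv2.INTER_CUBIC)
cv2.imwrite("pics/rack.png",a[:,:720])
for uv,z in [((185,241),.133),((214,234),.133),((248,226),.133),((376,237),.04),((225,236),.02)]: print(uv,p2w("top",*uv,z).round(4))
E
```

```text
(185, 241) [0.4531 0.2497 0.133 ]
(214, 234) [0.469 0.183 0.133]
(248, 226) [0.4872 0.1048 0.133 ]
(376, 237) [ 0.4646 -0.2009  0.04  ]
(225, 236) [0.4688 0.1854 0.02  ]
```

View pics/rack.png

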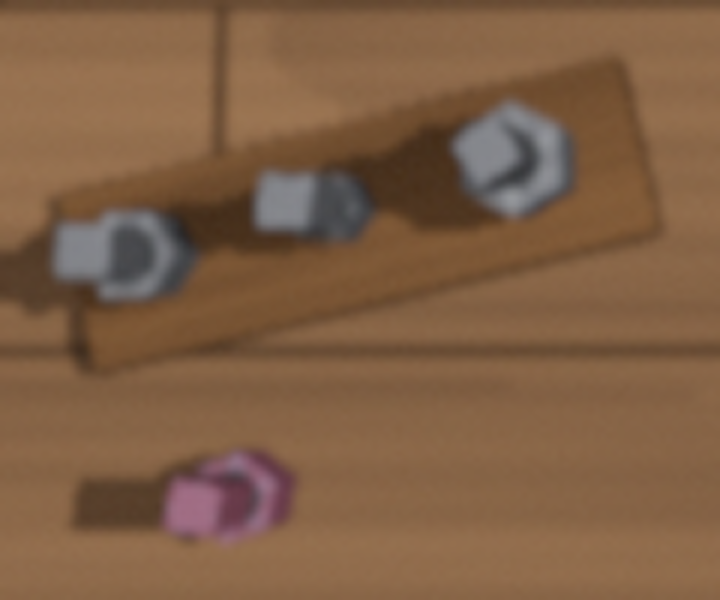

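The crop confirms three grey sockets on the rack: medium at left (top centre ≈(179,242)), small in the middle (≈(212,234)), large at right (≈(246,226)). The pink one stands off the rack. Next is the hub.

Run:
```python
import cv2,numpy as np
from h import *
im=cv2.imread("pics/top0.png");sd=cv2.imread("pics/side0.png")
a=cv2.resize(im[197:277,336:416],None,fx=7,fy=7,interpolation=cv2.INTER_CUBIC)[:560,:400+160]
c=cv2.resize(sd[150:200,311:371],None,fx=4,fy=4,interpolation=cv2.INTER_CUBIC)
o=np.zeros((560,800,3),np.uint8);o[:,:560]=a;o[:200,560:800]=c
cv2.imwrite("pics/hub.png",o)
for uv,z in [((178.8,241.8),.133),((212.5,233.8),.133),((245.8,226.3),.133)]: print(p2w("top",*uv,z).round(4))
# px per mm at hub
print(w2p("top",[.465,-.2,.052]),w2p("top",[.465,-.264,.052]))
```

```text
[0.4513 0.264  0.133 ]
[0.4695 0.1865 0.133 ]
[0.4865 0.1098 0.133 ]
[376.22032312 236.64464199] [402.0323855  236.58105416]
```

View pics/hub.png

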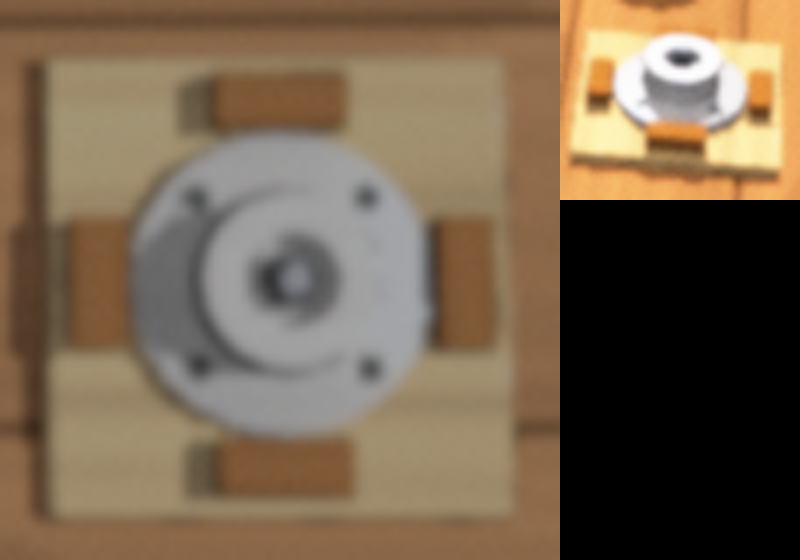

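Recess ≈ 88 px against the 64 mm boss at ≈ 176 px, so about 32 mm, which means the small socket (33 mm recess). That's the middle one. Its hexagon corners point along ±y and it is nearly square to the world. I'll hover over it with the gripper closing along world x, clear of its neighbours.

```bash
cat >> h.py <<'E'
def go(p,yaw):
    s=manip.get_state();A=R.from_euler("xyz",s["ee_rot"],degrees=True)
    B=R.from_euler("xyz",[180,0,yaw],degrees=True)
    print("pos",s["ee_pos"].round(4),"rot",s["ee_rot"].round(2),"t",round(s["t"],2),"F",s["contact_force"].round(1),"w",round(s["gripper_width"],4),"gf",round(s["grip_force"],1))
    print("shift",A.inv().apply(np.array(p)-s["ee_pos"]).round(4),"turn",(A.inv()*B).as_rotvec().round(4))
E
python3 -c "
from h import *
go([.4695,.1865,.235],90)"
```

```text
pos [0.2293 0.581  0.2306] rot [-179.92    0.    158.47] t 0.1 F [-0.9  0.3 -0.3] w 0.0856 gf 0.0
shift [-0.3683 -0.2788 -0.004 ] turn [-1.200e-03  9.000e-04  1.195e+00]
```

```bash
python3 -m jog '[[[-1,-0.368,-0.279,-0.004,0,0,1.195],[-1,-0.368,-0.279,-0.004,0,0,1.195],[-1,-0.368,-0.279,-0.004,0,0,1.195],[-1,-0.368,-0.279,-0.004,0,0,1.195],[-1,-0.368,-0.279,-0.004,0,0,1.195],[-1,-0.368,-0.279,-0.004,0,0,1.195],[-1,-0.368,-0.279,-0.004,0,0,1.195],[-1,-0.368,-0.279,-0.004,0,0,1.195]]]'; python3 -c "
from h import *
go([.4695,.1865,.235],90)"
```

```text
t: 0.9
ee_pos: [0.4377, 0.2377, 0.2347]
ee_rot: [-180.0, -0.0, 89.7]
contact_force: [2.1, 0.5, 0.6]
gripper_width: 0.0857
grip_force: 0.0
pos [0.4377 0.2377 0.2347] rot [-1.7999e+02 -1.0000e-02  8.9660e+01] t 0.9 F [2.1 0.5 0.6] w 0.0857 gf 0.0
shift [-0.051   0.0321 -0.0003] turn [-0.0001 -0.0002 -0.0059]
```

```bash
python3 -m jog '[[[-1,-0.051,0.032,0,0,0,-0.006],[-1,-0.051,0.032,0,0,0,-0.006],[-1,-0.051,0.032,0,0,0,-0.006],[-1,-0.051,0.032,0,0,0,-0.006]]]'; python3 -c "
from h import *
go([.4695,.1865,.235],90)
s=manip.get_state();im=manip.get_image('wrist');import pickle;pickle.dump(s,open('s1.pkl','wb'))
cv2.imwrite('pics/w1.png',cv2.resize(im[60:340,120:520],None,fx=2,fy=2,interpolation=cv2.INTER_CUBIC))
print(w2p('wrist',[.4695,.1865,.133],s))"
```

```text
t: 1.3
ee_pos: [0.4684, 0.1898, 0.2344]
ee_rot: [-179.9, -0.0, 90.4]
contact_force: [-0.1, 0.7, -0.0]
gripper_width: 0.0854
grip_force: 0.0
pos [0.4684 0.1898 0.2344] rot [-1.7995e+02 -2.0000e-02  9.0410e+01] t 1.3 F [-0.1  0.7 -0. ] w 0.0854 gf 0.0
shift [-0.0033  0.001  -0.0006] turn [-0.0009 -0.0003  0.0071]
[318.98747271 201.17440889]
```

View pics/w1.png

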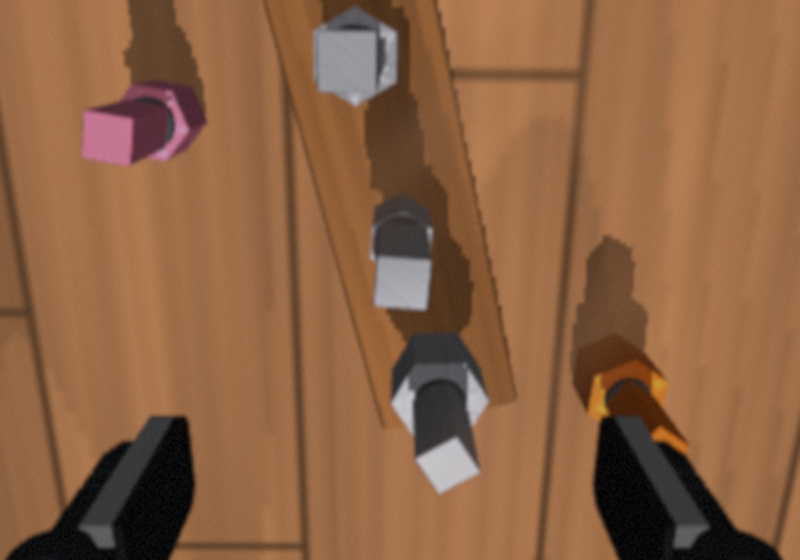

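The wrist view shows the small socket's shank top in the middle of the crop at corners (376,255), (432,258), (429,311), (374,305). The neighbours are clear of the finger line.

```bash
python3 -c "
from h import *
import pickle;s=pickle.load(open('s1.pkl','rb'))
P=np.array([p2w('wrist',120+u/2-.25,60+v/2-.25,.133,s) for u,v in [(376,255),(432,258),(429,311),(374,305)]]);print(P.round(4))
c=P.mean(0);print(c);
for i in range(4):
  d=P[(i+1)%4]-P[i];print(np.degrees(np.arctan2(d[1],d[0])),np.linalg.norm(d))
go([c[0],c[1],.09],90)"
```

```text
[[0.4613 0.1971 0.133 ]
 [0.4815 0.1961 0.133 ]
 [0.4809 0.1755 0.133 ]
 [0.4605 0.1777 0.133 ]]
[0.47106993 0.18661822 0.133     ]
-2.759494636360704 0.020291571320070284
-91.64754429439942 0.02064619568738772
173.77559651106503 0.020546987828046984
87.78036388075952 0.019401366236415325
pos [0.4682 0.1904 0.2345] rot [-1.7995e+02 -2.0000e-02  9.0490e+01] t 1.35 F [-0.2  0.4  0.8] w 0.0854 gf 0.0
shift [-0.0038  0.0029  0.1444] turn [-0.0009 -0.0004  0.0085]
```

```bash
python3 -m jog '[[[-1,-0.004,0.003,0,0,0,0.061],[-1,-0.004,0.003,0.05,0,0,0.061],[-1,-0.004,0.003,0.1,0,0,0.061],[-1,-0.004,0.003,0.1425,0,0,0.061],[-1,-0.004,0.003,0.1425,0,0,0.061],[-1,-0.004,0.003,0.1425,0,0,0.061]]]' 40; python3 -c "
from h import *
go([.4711,.1866,.092],87)"
```

```text
t: 1.95
ee_pos: [0.4717, 0.1857, 0.0926]
ee_rot: [-179.9, 0.0, 87.0]
contact_force: [-0.0, -1.2, 0.9]
gripper_width: 0.0852
grip_force: 0.0
pos [0.4717 0.1857 0.0926] rot [-1.7992e+02  4.0000e-02  8.6960e+01] t 1.95 F [-0.  -1.2  0.9] w 0.0852 gf 0.0
shift [ 0.0009 -0.0006  0.0006] turn [-0.0014  0.0007 -0.0007]
```

```bash
python3 -m jog '[[[1,0,0,0,0,0,0],[1,0,0,0,0,0,0],[1,0,0,0,0,0,0],[1,0,0,0,0,0,0],[1,0,0,0,0,0,0],[1,0,0,0,0,0,0],[1,0,0,0,0,0,0],[1,0,0,0,0,0,0]]]' 60;  python3 -m jog '[[[1,0,0,0,0,0,0],[1,0,0,0,0,0,0],[1,0,0,-0.03,0,0,0],[1,0,0,-0.06,0,0,0],[1,0,0,-0.09,0,0,0],[1,0,0,-0.12,0,0,0],[1,0,0,-0.12,0,0,0],[1,0,0,-0.12,0,0,0]]]'
```

```text
t: 2.75
ee_pos: [0.4726, 0.1848, 0.093]
ee_rot: [180.0, -0.0, 86.8]
contact_force: [-1.6, -0.3, 7.1]
gripper_width: 0.0193
grip_force: 58.4
t: 3.55
ee_pos: [0.4721, 0.1847, 0.2123]
ee_rot: [180.0, -0.0, 86.9]
contact_force: [0.6, -0.3, -2.4]
gripper_width: 0.0193
grip_force: 59.1
```

```bash
python3 -m jog '[[[1,-0.05,0.002,0,0,0,-0.01],[1,-0.1,0.004,0,0,0,-0.02],[1,-0.15,0.006,0,0,0,-0.03],[1,-0.2,0.008,0,0,0,-0.04],[1,-0.25,0.01,0,0,0,-0.054],[1,-0.3,0.012,0,0,0,-0.054],[1,-0.35,0.013,0,0,0,-0.054],[1,-0.4,0.014,0,0,0,-0.054]]]';  python3 -m jog '[[[1,-0.025,0,0,0,0,0],[1,-0.045,0,0,0,0,0],[1,-0.045,0,0,0,0,0],[1,-0.045,0,0,0,0,0],[1,-0.045,0,0,0,0,0],[1,-0.045,0,0,0,0,0]]]'; python3 -c "
from h import *
go([.463,-.203,.2],90)
s=manip.get_state();im=manip.get_image('wrist');import pickle;pickle.dump(s,open('s2.pkl','wb'))
cv2.imwrite('pics/w2raw.png',im)
cv2.imwrite('pics/w2.png',cv2.resize(im[100:400,220:420],None,fx=4,fy=4,interpolation=cv2.INTER_CUBIC)[:600])
cv2.imwrite('pics/w2b.png',im)
print(w2p('wrist',[.463,-.203,.058],s))"
```

```text
t: 4.35
ee_pos: [0.463, -0.2168, 0.2108]
ee_rot: [-179.9, -0.0, 90.0]
contact_force: [1.1, -0.8, -0.7]
gripper_width: 0.0197
grip_force: 59.0
t: 4.95
ee_pos: [0.4643, -0.2589, 0.2118]
ee_rot: [-180.0, -0.0, 90.0]
contact_force: [0.0, 0.4, -2.2]
gripper_width: 0.019
grip_force: 59.0
pos [ 0.4643 -0.2589  0.2118] rot [-1.7996e+02 -4.0000e-02  9.0050e+01] t 4.95 F [ 0.   0.4 -2.2] w 0.019 gf 59.0
shift [ 0.0559 -0.0012  0.0118] turn [-0.0007 -0.0008  0.0008]
[315.98834497 111.62122342]
```

View pics/w2b.png

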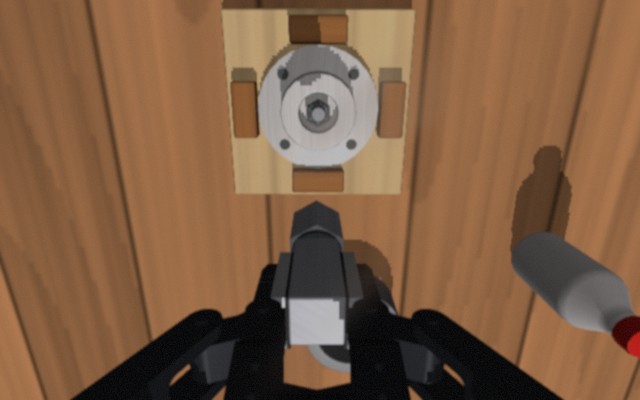

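The nut is at about (317,113) and the held socket's hexagon corner points at it at (317,202). I'll enlarge both.

```bash
python3 -c "
import cv2,numpy as np
im=cv2.imread('pics/w2raw.png')
a=cv2.resize(im[65:155,270:366],None,fx=6,fy=6,interpolation=cv2.INTER_CUBIC)[:540,:400+176]
a=cv2.resize(im[75:150,282:352],None,fx=8,fy=8,interpolation=cv2.INTER_CUBIC)
b=cv2.resize(im[195:345,285:345],None,fx=4,fy=4,interpolation=cv2.INTER_CUBIC)
print(a.shape,b.shape);cv2.imwrite('pics/z.png',np.hstack([a,b]))"
```

```text
(600, 560, 3) (600, 240, 3)
```

View pics/z.png

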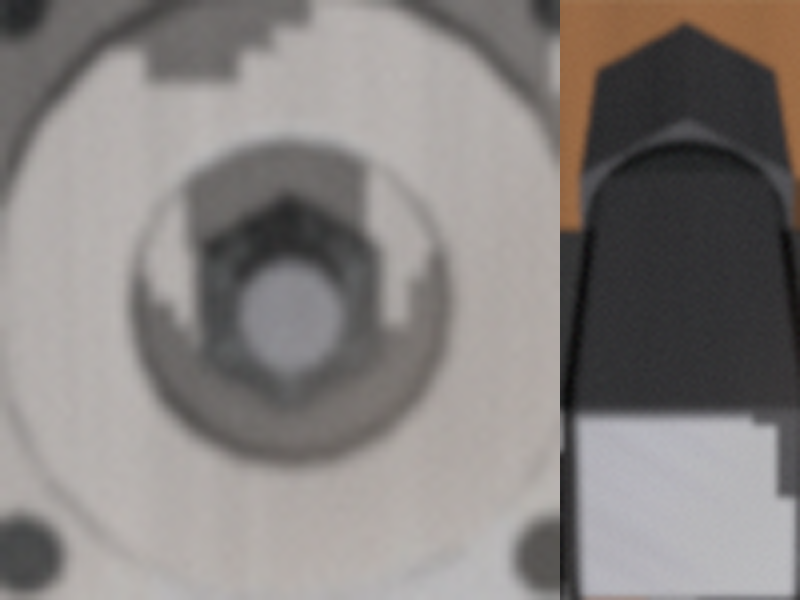

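```bash
python3 -c "
from h import *
import pickle;s=pickle.load(open('s2.pkl','rb'))
f=lambda u,v,k,u0,v0:(u0+u/k-.5+.5/k,v0+v/k-.5+.5/k)
rim=p2w('wrist',*f(291,301,8,282,75),.052,s);st=p2w('wrist',*f(290,316,8,282,75),.063,s);print('rim',rim,'stud',st)
l,r=[p2w('wrist',*f(u,301,8,282,75),.052,s) for u in (132,450)];print('dia',l-r)
z0=s['ee_pos'][2]-.048
g=lambda u,v,z:p2w('wrist',*f(u-560,v,4,285,195),z,s)
c=g(685,22,z0);L=g(598,72,z0);Rr=g(774,72,z0);print('corner',c,c-[0,.0147,0],L,Rr,(L+Rr)/2-[0,.00735,0])
c2=g(687,120,z0+.036);print('up',c2-[0,.0147,0])
t=[g(u,v,z0+.088) for u,v in((578,412),(776,412),(580,598),(796,598))];print('top',np.mean(t,0),t)
print(s['ee_pos'])"
```

```text
rim [ 0.46461557 -0.2040067   0.052     ] stud [ 0.46448327 -0.20446217  0.063     ]
dia [-3.32082792e-02 -4.28400726e-05  0.00000000e+00]
corner [ 0.4632009  -0.24269991  0.16379759] [ 0.4632009  -0.25739991  0.16379759] [ 0.45061727 -0.2503835   0.16379759] [ 0.4760817  -0.25034541  0.16379759] [ 0.46334948 -0.25771445  0.16379759]
up [ 0.46353028 -0.25712499  0.19979759]
top [ 0.4632277  -0.25675643  0.25179759] [array([ 0.45433179, -0.24702787,  0.25179759]), array([ 0.4711638 , -0.24699917,  0.25179759]), array([ 0.45404267, -0.26651709,  0.25179759]), array([ 0.47337253, -0.26648158,  0.25179759])]
[ 0.46429123 -0.25893762  0.21179759]
```

Rim diameter measures 33.2 mm, which confirms the small socket. Relative to the held socket, the nut is +1.2 mm in x and +53.3 mm in y. Moving above it, then down.

```bash
python3 -m jog '[[[1,0.03,0.001,0,0,0,0],[1,0.053,0.001,0,0,0,0],[1,0.053,0.001,0.04,0,0,0],[1,0.053,0.001,0.08,0,0,0],[1,0.053,0.001,0.095,0,0,0],[1,0.053,0.001,0.095,0,0,0],[1,0.053,0.001,0.095,0,0,0]]]' 70; python3 -c "
from h import *
go([.4655,-.2056,.11],90)"
```

```text
t: 5.7
ee_pos: [0.4656, -0.2072, 0.1178]
ee_rot: [180.0, 0.0, 90.0]
contact_force: [0.1, 0.2, -1.1]
gripper_width: 0.0189
grip_force: 69.0
pos [ 0.4656 -0.2072  0.1178] rot [1.7999e+02 1.0000e-02 8.9970e+01] t 5.7 F [ 0.1  0.2 -1.1] w 0.0189 gf 69.0
shift [ 0.0016 -0.0001  0.0078] turn [ 0.0003  0.0002 -0.0006]
```

```bash
python3 -m jog '[[[1,0.001,0,0.003,0,0,0],[1,0.001,0,0.006,0,0,0],[1,0.001,0,0.009,0,0,0],[1,0.001,0,0.012,0,0,0],[1,0.001,0,0.012,0,0,0],[1,0.001,0,0.012,0,0,0]]]'
```

```text
t: 6.3
ee_pos: [0.4652, -0.2063, 0.1052]
ee_rot: [-180.0, -0.0, 89.9]
contact_force: [-0.5, -0.9, -1.3]
gripper_width: 0.0192
grip_force: 69.0
```

```bash
python3 -m jog '[[[1,0,0,0.002,0,0,0],[1,0,0,0.004,0,0,0],[1,0,0,0.006,0,0,0],[1,0,0,0.006,0,0,0],[1,0,0,0.006,0,0,0]]]'
```

```text
t: 6.8
ee_pos: [0.4652, -0.2063, 0.0992]
ee_rot: [-180.0, -0.0, 89.9]
contact_force: [1.0, -0.9, -2.3]
gripper_width: 0.019
grip_force: 69.0
```

No contact force, and the mouth is about 7 mm over the nut. Continuing down.

```bash
python3 -m jog '[[[1,0,0,0.002,0,0,0],[1,0,0,0.004,0,0,0],[1,0,0,0.006,0,0,0],[1,0,0,0.008,0,0,0],[1,0,0,0.008,0,0,0],[1,0,0,0.008,0,0,0]]]'; python3 -m jog '[[[1,0,0,0.001,0,0,0],[1,0,0,0.002,0,0,0],[1,0,0,0.003,0,0,0],[1,0,0,0.004,0,0,0],[1,0,0,0.004,0,0,0],[1,0,0,0.004,0,0,0]]]'
```

```text
t: 7.4
ee_pos: [0.4652, -0.2063, 0.0912]
ee_rot: [-180.0, -0.0, 89.9]
contact_force: [-0.3, 0.5, -1.8]
gripper_width: 0.0193
grip_force: 69.0
t: 8.0
ee_pos: [0.4653, -0.2064, 0.088]
ee_rot: [180.0, -0.0, 89.9]
contact_force: [-2.1, 1.0, 10.2]
gripper_width: 0.0194
grip_force: 70.7
```

```bash
python3 -m jog '[[[1,0,0,0.001,0,0,0],[1,0,0,0.0015,0,0,0],[1,0,0,0.0015,0,0,0],[1,0,0,0.0015,0,0,0]]]'; python3 -c "
from h import *
s=manip.get_state();print(s['ee_pos'],s['contact_force'],s['wrist_torque'])
im=manip.get_image('wrist');sd=manip.get_image('side')
a=cv2.resize(im[140:380,220:420],None,fx=2.4,fy=2.4);b=cv2.resize(sd[110:210,300:380],(320,400),interpolation=cv2.INTER_CUBIC)
o=np.zeros((576,800,3),np.uint8);o[:,:480]=a;o[:400,480:]=b;cv2.imwrite('pics/end.png',o)"
```

```text
t: 8.4
ee_pos: [0.4654, -0.2065, 0.0879]
ee_rot: [179.9, -0.1, 89.9]
contact_force: [-8.2, 3.2, 29.2]
gripper_width: 0.0194
grip_force: 73.3
[ 0.46540568 -0.206525    0.08792719] [-8.19836657  3.24988851 29.21925646] [1.0038018  2.10150621 0.0499731 ]
```

View pics/end.png

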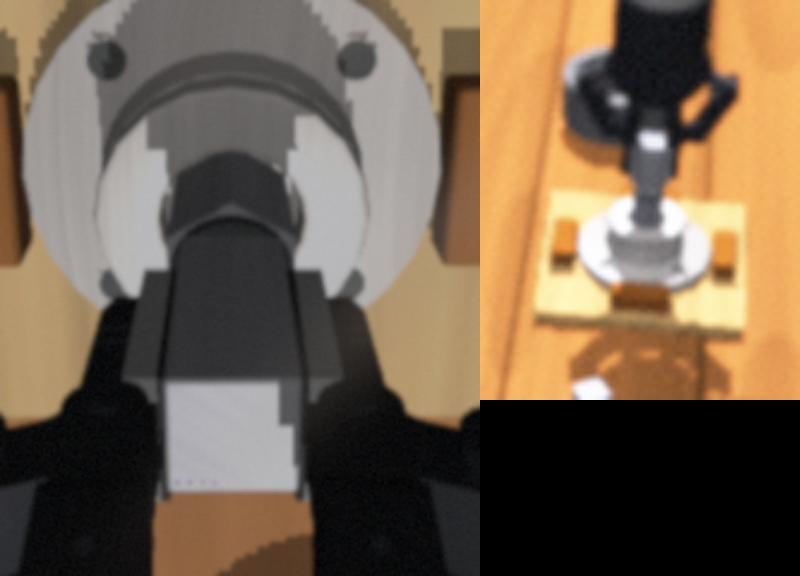

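The socket is seated inside the recess. It stopped with its mouth at about 40 mm, on the floor, with a steady 29 N push, and it is upright and still gripped.

```bash
python3 -c "
from workcell import manip
print(manip.hand_in())"
```

```text
the job is handed in; nothing more can be done
None
```

The small socket was the right one: it is fully home on the nut, upright and still gripped, and the job was handed in at about 8.5 s. I picked it by measuring the hub's recess (33 mm), so the medium and large sockets never left their pegs.

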